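Roll the press roller along the mounted print to the tape

TASK

Press down the freshly mounted print: roll the black press roller along the print, away from the robot, by pushing on its upper half with the fingertips, until it lies at rest on the yellow tape strip, centred over it and parallel to it, with both ends still on the board. Let it roll, do not skid, grip or lift it, and leave the jar, the dropper bottle and the light panel where they are.

Things in the scene. Friction and masses are not known exactly. Their poses are not given: they have to be found in the camera images.
- roller: Press roller lying on the print: solid black rubber cylinder, 60 mm diameter, 150 mm long, 0.4 to 0.75 kg, white line along it on top at the start. Origin at its centre, 36 mm above the table; its top is 66 mm up. y axis along the cylinder; x and z turn as it rolls. Let go at 50 mm/s it stops within about 5 mm. A fingertip dragged along its top carries it half as far as the fingertip goes.
- board: White mounting board with a colourful print on it, fixed to the table: 340 mm (x) by 260 mm (y), 6 mm thick. Origin at the centre of its underside, on the table. Its x axis points the way the roller is to go, away from the robot; z is up. The roller starts lying across it, along its y axis within about 4 degrees, on the end nearer the robot.
- tape: Flat yellow tape strip stuck across the board, fixed, 20 mm wide (x) and 260 mm long (y), of no felt thickness. Origin at its centre on the board's upper face, 6 mm above the table; its y axis runs along the strip. It lies 65 to 175 mm beyond the roller's starting place.
- jar: Bystander: glass jar with a steel lid, standing, 72 mm in diameter and 100 mm high, beside the board. Origin at the centre of its underside.
- dropper: Bystander: small amber dropper bottle with a black top, standing, 33 mm in diameter and 98 mm high, beside the board on the other side. Origin at the centre of its underside.
- panel: Bystander: flat black LED light panel lying on the table beyond the far end of the board, 75 by 130 mm and 18 mm thick. Origin at the centre of its underside.
Things that resemble listed ones, but are neither listed nor needed, are in the scene too. Of the things like the roller, leave any that is red; of the rest the larger one is meant.

How it is judged:
On the way:
1. the roller has turned by more than a quarter turn as it rolls over the print (angle between roller's own z axis and vertical above 1.6 rad and distance of roller from where it was at the start of the episode above 0.04 m and height (world z) of roller below 0.042 m), for 0.02 s.
At the end, for the whole second after the job is handed in: The roller rests on the board with its axis within 10 mm of the tape's centre line and within 8 degrees of parallel to it, shifted at most 50 mm endways from the middle of the strip, at rest; jar, dropper bottle and light panel within 15 mm of where they began, the first two upright (x of roller in the frame of tape between -0.01 and 0.01 m and y of roller in the frame of tape between -0.05 and 0.05 m and angle between the y axis of roller and the y axis of tape, either way round below 0.14 rad and height (world z) of roller between 0.033 and 0.039 m and linear speed of roller below 0.01 m/s and angular speed of roller below 0.3 rad/s and distance of each of jar, dropper, panel from where it was at the start of the episode below 0.015 m and angle between each of jar, dropper's own z axis and vertical below 0.2 rad); the robot touches nothing.
It fails at once if the roller is lifted more than 8 mm (height (world z) of roller above 0.044 m).
It fails at once if the roller skids along instead of rolling (distance of roller from where it was at the start of the episode between 0.055 and 0.07 m and angle between roller's own z axis and vertical below 1.2 rad).
It fails at once if the fingers push or hold the roller well below its upper half (contact force between the fingers and roller above 0.5 N and height (world z) of the grasp point below 0.046 m).
It fails at once if a bystander is pushed more than 15 mm away or knocked over (distance of any of jar, dropper, panel from where it was at the start of the episode above 0.015 m or angle between any of jar, dropper's own z axis and vertical above 0.3 rad).
It also fails if it takes over 64 s, if anything falls off the work surface, if the arm or the gripper's body presses on something with over 40 N, if the wrist force passes 120 N, or if a joint passes its speed limit or range.

ROBOT

A 6-joint arm with a two-finger parallel gripper is mounted at the origin on the work surface. World frame = base frame: x ahead of the robot, y to its left, z up, the work surface at z = 0. Lengths are in m, angles in rad, forces in N, time in s.
With the tool pointing down it reaches from about 0.325 to 0.75 m from the base axis. Payload 7.6 kg.
Tool frame: the origin (TCP) lies midway between the tips of the shut fingers; the grasp point (between the pads) lies 19 mm behind it; z points along the fingers, x is the direction in which the jaws open and shut, and the axes are right-handed (so a half turn about z gives the same grasp; the last joint's range is limited). The gripper opens to 85 mm and grips with 20 to 120 N. Pads are 22 mm wide; open, the fingers measure 114 mm over their backs; the gripper's body (76 mm by 85 mm) begins 54 mm behind the grasp point. The pads swing forward as they close: fully open they stand 13 mm farther back than shut.
Start: joints at [-1.314, 0.052, 1.401, -0, 1.689, -0.07], TCP at [0.169, -0.497, 0.231] pointing down, gripper open.
Joint ranges: [-2.9, 2.9], [-0.91, 2.17], [0.12, 2.37], [-1.06, 4.2], [0.26, 2.73], [-2.93, 2.93]. Speed limits (rad/s): [2.57, 2.57, 3.01, 3.14, 3.14, 3.14].

INTERFACE

Orientations are given as a rotation vector (axis times angle).
In Python, from bench import status, imaging, job_done gives the robot as it stands.
- The arm moves only by the tool carry_out, never from a script. Its argument "plan" is one flat list of numbers, 7 for each row, row after row: the opening, from -1 (shut) to 1 (fully open), so that 0 is half open, then the shift along the world's x, y, z in units of 0.25 m (1.0 is 0.25 m), then the turn, a rotation vector about the world's x, y, z in units of pi rad (1.0 is pi rad). A call has 1 to 10 rows; each row shifts and turns the pose as measured when the row begins; what a row does not reach is not made up. A row lasts 1/10 s, in which the tool goes at most 50 mm and 8.59 degrees, less where a joint would pass 70% of its speed; a pose out of reach is approached as far as the arm can. A call with a number of a shift or a turn outside -1 to 1 is refused whole. A call with a gripper value outside its range is refused whole. The fingers move at their own pace and stop on an object; the grip force is fixed at half the most. Time passes only in rows, so rows that do not move let the fingers close. It gives the time, the measured TCP pose, the force and the opening at its end, in the units of the state.
- status.state(): the state, without advancing time (a new reading comes with each control period).
- imaging.camera(name): name is "scene" or "top" or "wrist"; returns a dict with "img" (384x512x3 uint8, blue, green, red), "z_map" (384x512 float32, m along the optical axis (not along the pixel's ray), 0 where there is no reading), "fx", "fy", "cx", "cy" (pixels), "D" ([k1, k2, p1, p2, k3] as OpenCV has them; the pictures are not rectified), "world_to_cam" (4x4, takes a point from world to camera coordinates). Camera axes: x right, y down, z forward; pixel columns grow to the right and rows downward; lengths in m; the calibration is good to about 2 mm. A picture is of the moment at which its call begins.
- job_done(): hands the job in, once; it reports no verdict.
The state is a dict: "time": time; "q": joint angles; "qvel": joint speeds; "joint_efforts": joint torques, N m; "eef_pos": TCP position; "tcp_rot": TCP orientation; "contact_force": force on the tool from outside, world axes, zero at the start; "torque": the same for the moment, N m; "grip_width": opening from 0.0 (shut) to 1.0 (fully open).
Only numpy, scipy, OpenCV 4.12 (cv2) and the standard library are available. Lean on these libraries where they do the work, as an engineer would, in place of code of your own. Each camera call takes 0.05 s, during which the arm holds its last target.

## Working session

There is one attempt and no reset: what is moved stays moved. The work goes in short steps, Python scripts to look and compute and a tool call to move; the robot and the scene stay as the last step left them, time stands still between calls to the robot, and variables do not carry over. Pictures are saved under pics/ and viewed, and the job is handed in when it is done.

Besides the shell and the picture viewer there is one more tool, called after ">>>" by a JSON object that holds its "name" and its "arguments", one argument or row to a line. carry_out: Moves the arm, as the interface text tells. Shifts and turns lie within -1 to 1; 1 stands for 0.25 m of shift or pi rad of turn. Its arguments: {"type":"object","properties":{"plan":{"type":"array"}},"required":["plan"]}

```bash
mkdir -p pics; cat > h.py <<'E'
import numpy as np,cv2
from bench import status,imaging
def cap(n,f):
    c=imaging.camera(n); cv2.imwrite('pics/'+f+'.png',c['img']); np.save('pics/'+f+'.npy',c,allow_pickle=True); return c
def load(f): return np.load('pics/'+f+'.npy',allow_pickle=True).item()
def ray(c,uv,z):
    K=np.array([[c['fx'],0,c['cx']],[0,c['fy'],c['cy']],[0,0,1]]);uv=np.array(uv,float).reshape(-1,1,2)
    n=cv2.undistortPoints(uv,K,np.array(c['D']))[:,0]
    T=np.array(c['world_to_cam']);R=T[:3,:3];o=-R.T@T[:3,3]
    d=np.c_[n,np.ones(len(n))]@R
    return o+d*((z-o[2])/d[:,2])[:,None]
E
python3 - <<'E'
from h import *
print(status.state())
for n in('scene','top'): c=cap(n,n+'0'); print(np.array(c['world_to_cam']).round(3))
E
```

```text
{'time': 0.0, 'q': array([-1.31433822e+00,  5.28384581e-02,  1.40171307e+00, -2.46939934e-05,
        1.68858458e+00, -7.03251400e-02]), 'qvel': array([ 0.00046595,  0.00106804,  0.00029567, -0.00126408, -0.00135671,
        0.00154175]), 'joint_efforts': array([ 5.26308650e-04, -3.81670976e+01, -3.60190558e+01, -1.17309592e-04,
        6.11525233e-03, -1.36820304e-05]), 'eef_pos': array([ 0.16845236, -0.4969323 ,  0.23047742]), 'tcp_rot': array([-2.55241827e+00,  1.82994286e+00,  1.89026206e-03]), 'contact_force': array([0.36829051, 0.29228037, 0.7683505 ]), 'torque': array([ 0.02630636, -0.00921091,  0.0057846 ]), 'grip_width': 0.9976538464309528}
[[-0.56   0.828  0.01   0.272]
 [ 0.616  0.425 -0.664 -0.318]
 [-0.554 -0.366 -0.748  1.393]
 [ 0.     0.     0.     1.   ]]
[[-0.015 -1.    -0.026  0.056]
 [-0.995  0.018 -0.099  0.554]
 [ 0.1    0.024 -0.995  0.899]
 [ 0.     0.     0.     1.   ]]
```

View pics/top0.png

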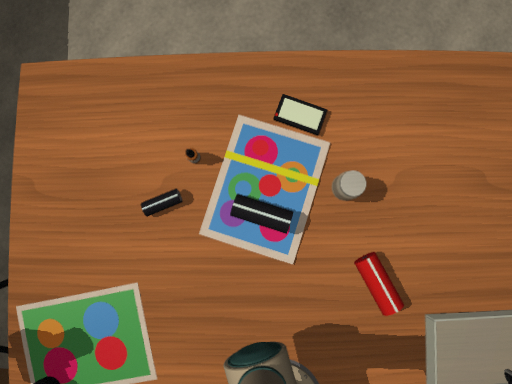

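View pics/scene0.png

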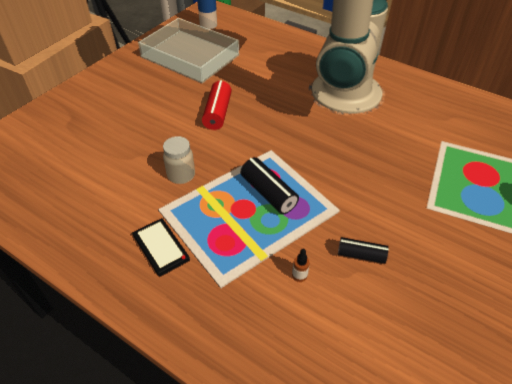

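The top view shows the large black roller at about (262,213), the yellow tape from (228,154) to (317,183), the jar at (350,185), the dropper at (193,156) and the panel at (301,114). The small black roller at (161,202) and the red one at (380,284) are decoys.

```bash
cat >> h.py <<'E'
def board_tape(c):
    im=c['img'].astype(int);b,g,r=im[...,0],im[...,1],im[...,2]
    m=((r>150)&(g>140)&(b<90)).astype(np.uint8)
    n,l,s,ce=cv2.connectedComponentsWithStats(m);i=1+np.argmax(s[1:,4])
    ys,xs=np.nonzero(l==i); P=ray(c,np.c_[xs,ys],0.006)[:,:2]
    return P
def black(c,z,lo=(200,180),hi=(305,245)):
    im=c['img'].max(2); m=(im<60).astype(np.uint8); k=np.zeros_like(m);k[lo[1]:hi[1],lo[0]:hi[0]]=1;m*=k
    n,l,s,ce=cv2.connectedComponentsWithStats(m);i=1+np.argmax(s[1:,4])
    return np.argwhere(l==i)[:,::-1]
E
python3 - <<'E'
from h import *
c=load('top0')
P=board_tape(c); r=cv2.minAreaRect(P.astype(np.float32)*1000); print('tape',r, P.mean(0))
# white line
im=c['img']; 
m=(im.min(2)>150).astype(np.uint8); k=np.zeros_like(m);k[198:228,228:297]=1;m*=k
n,l,s,ce=cv2.connectedComponentsWithStats(m);print(s)
i=1+np.argmax(s[1:,4]);ys,xs=np.nonzero(l==i)
Q=ray(c,np.c_[xs,ys],0.066)[:,:2];print('line',cv2.minAreaRect(Q.astype(np.float32)*1000))
print('fit',cv2.fitLine(Q.astype(np.float32),2,0,.01,.01).ravel(),'tape',cv2.fitLine(P.astype(np.float32),2,0,.01,.01).ravel())
zm=c['z_map'];print('depth at line',zm[213,262])
# depth-based points
c_=c;K=c
H,W=zm.shape
vv,uu=np.mgrid[150:270,190:340];uv=np.c_[uu.ravel(),vv.ravel()]
z=zm[uv[:,1],uv[:,0]];T=np.array(c['world_to_cam'])
n=cv2.undistortPoints(uv.reshape(-1,1,2).astype(float),np.array([[c['fx'],0,c['cx']],[0,c['fy'],c['cy']],[0,0,1]]),np.array(c['D']))[:,0]
X=(np.c_[n*z[:,None],z]-T[:3,3])@T[:3,:3]
s=(X[:,2]>0.045)&(uv[:,0]<310)
S=X[s];print('roller depth',S.mean(0),S[:,2].max(),cv2.minAreaRect(S[:,:2].astype(np.float32)*1000))
for nme,p,z in(('jar',(351,184),.1),('drop',(190,153),.098),('panel',(301,114),.018),('bc',(239,116),.006),('bc',(329,143),.006),('bc',(294,263),.006),('bc',(201,234),.006)):
  print(nme,ray(c,p,z))
cv2.imwrite('pics/z0.png',cv2.resize(im[90:280,180:390],None,fx=3,fy=3,interpolation=cv2.INTER_CUBIC))
E
```

```text
tape ((613.9364624023438, 8.002220153808594), (260.4410400390625, 22.308835983276367), 71.25049591064453) [0.61267441 0.00435142]
[[     0      0    512    384 196487]
 [   233    203     57     20    121]]
line ((492.29840087890625, 35.84278106689453), (145.7016143798828, 4.9964423179626465), 71.327392578125)
fit [0.32040823 0.9472796  0.49215043 0.03545459] tape [0.31998256 0.94742346 0.6126744  0.00435142]
depth at line 0.88161653
roller depth [0.49765831 0.04278982 0.09720146] 0.9502901345270243 ((534.7262573242188, 101.76554870605469), (314.3183898925781, 90.15415954589844), 57.03586959838867)
jar [[ 0.55556996 -0.18149416  0.1       ]]
drop [[0.63928691 0.20685745 0.098     ]]
panel [[ 0.75631839 -0.07547125  0.018     ]]
bc [[0.75819477 0.09235414 0.006     ]]
bc [[ 0.67807461 -0.14973625  0.006     ]]
bc [[ 0.36098749 -0.04734825  0.006     ]]
bc [[0.43991955 0.1964663  0.006     ]]
```

View pics/z0.png

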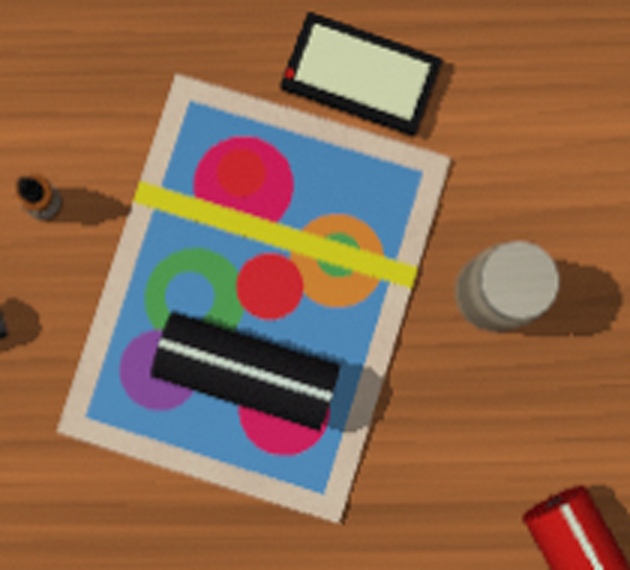

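>>> {"name": "carry_out", "arguments": {
  "plan": [1,0.088,0.14,0,0,0,-0.021,1,0.088,0.14,0,0,0,-0.021,1,0.088,0.14,0,0,0,-0.021,1,0.088,0.14,0,0,0,-0.021,1,0.088,0.14,0,0,0,-0.021,1,0.088,0.14,0,0,0,-0.021,1,0.088,0.14,0,0,0,-0.021,1,0.088,0.14,0,0,0,-0.021,1,0.088,0.14,0,0,0,-0.021,1,0.088,0.14,0,0,0,-0.021]
}}

```text
time: 1.1
eef_pos: [0.3902, -0.1344, 0.2253]
tcp_rot: [-1.774, 2.587, 0.011]
contact_force: [0.0, -1.1, -0.2]
grip_width: 1.001
```

```bash
cat >> h.py <<'E'
from scipy.spatial.transform import Rotation as Rn
TC=np.array([.6139,.008]);N=np.array([.947,-.320]);Y=np.array([.320,.947])
def tool():
    s=status.state();R=Rn.from_rotvec(s['tcp_rot']).as_matrix()
    d=s['eef_pos'][:2]-TC
    print('t',round(s['time'],2),'pos',s['eef_pos'].round(4),'tape-frame',(d@N).round(4),(d@Y).round(4),'x ang',np.degrees(np.arctan2(R[1,0],R[0,0])).round(2),'zax',R[:,2].round(3),'F',s['contact_force'].round(1),'w',round(s['grip_width'],2),'q',s['q'].round(2))
E
python3 -c "
from h import *
tool()"
```

```text
t 1.1 pos [ 0.3902 -0.1344  0.2253] tape-frame -0.1663 -0.2064 x ang -111.13 zax [ 0.     0.009 -1.   ] F [ 0.  -1.1 -0.2] w 1.0 q [-0.43 -0.27  1.71  0.01  1.7   1.51]
```

>>> {"name": "carry_out", "arguments": {
  "plan": [1,0.076,0.138,0,0,0,0.003,1,0.076,0.138,0,0,0,0.003,1,0.076,0.138,0,0,0,0.003,1,0.076,0.138,0,0,0,0.003,1,0.076,0.138,0,0,0,0.003,1,0,0,-0.12,0,0,0,1,0,0,-0.12,0,0,0,1,0,0,-0.12,0,0,0,1,0,0,-0.06,0,0,0,1,0,0,0,0,0,0]
}}

```text
time: 2.1
eef_pos: [0.4871, 0.0526, 0.1132]
tcp_rot: [-1.848, 2.538, 0.016]
contact_force: [0.1, -0.4, -0.0]
grip_width: 1.006
```

```bash
python3 -c "
from h import *
tool();cap('scene','s1');cap('wrist','w1')"
```

```text
t 2.1 pos [0.4871 0.0526 0.1132] tape-frame -0.1343 0.0017 x ang -107.89 zax [-0.005  0.009 -1.   ] F [ 0.1 -0.4 -0. ] w 1.01 q [0.03 0.03 1.66 0.01 1.45 1.91]
```

View pics/w1.png

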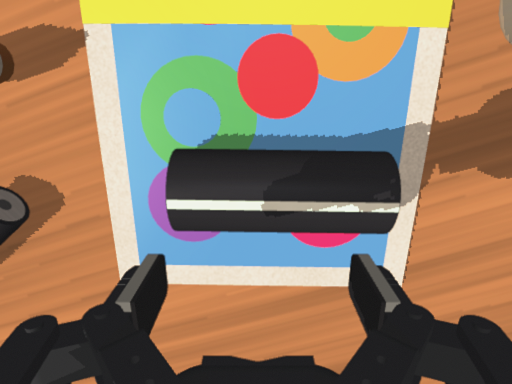

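View pics/s1.png

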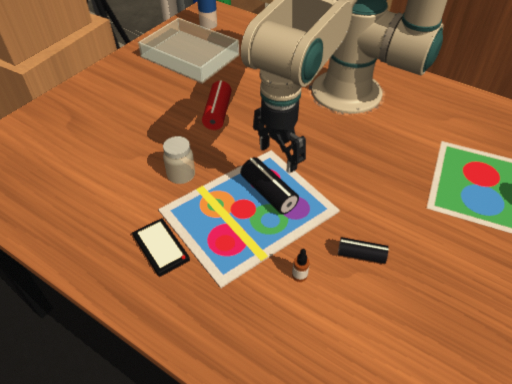

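The roller and the tape beyond it show up clearly in the wrist view. The tool is about 14 mm too far left, so I'll correct that and descend to just above the roller.

>>> {"name": "carry_out", "arguments": {
  "plan": [1,-0.018,-0.054,0,0,0,-0.0045,1,0,0,-0.06,0,0,0,1,0,0,-0.06,0,0,0,1,0,0,-0.06,0,0,0,1,0,0,-0.02,0,0,0,1,0,0,0,0,0,0]
}}

```text
time: 2.8
eef_pos: [0.4874, 0.034, 0.0732]
tcp_rot: [-1.814, 2.545, -0.003]
contact_force: [-0.3, 0.3, 1.0]
grip_width: 0.998
```

```bash
python3 -c "
from h import *
tool();cap('wrist','w2')"
```

```text
t 2.8 pos [0.4874 0.034  0.0732] tape-frame -0.1281 -0.0159 x ang -109.02 zax [ 0.015  0.008 -1.   ] F [-0.3  0.3  1. ] w 1.0 q [-0.01  0.05  1.72  0.01  1.35  1.89]
```

View pics/w2.png

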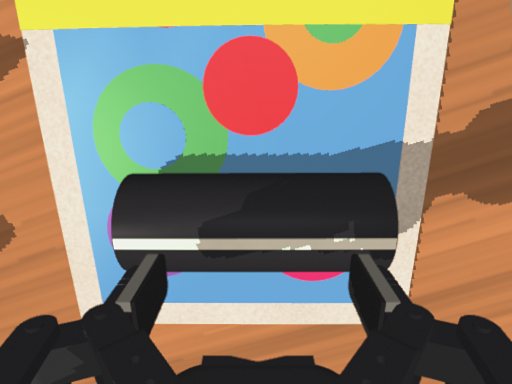

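>>> {"name": "carry_out", "arguments": {
  "plan": [1,-0.018,0.016,0,-0.0025,0.0048,0,1,0,0,-0.024,0,0,0,1,0,0,-0.024,0,0,0,1,0,0,-0.016,0,0,0,1,0,0,0,0,0,0]
}}

```text
time: 3.35
eef_pos: [0.4841, 0.0383, 0.0591]
tcp_rot: [-1.823, 2.556, -0.004]
contact_force: [-0.4, 0.0, -0.2]
grip_width: 0.999
```

```bash
python3 -c "
from h import *
tool()"
```

```text
t 3.35 pos [0.4841 0.0383 0.0591] tape-frame -0.1326 -0.0129 x ang -109.02 zax [ 0.003 -0.001 -1.   ] F [-0.4  0.  -0.2] w 1.0 q [ 0.    0.07  1.73 -0.    1.33  1.91]
```

>>> {"name": "carry_out", "arguments": {
  "plan": [1,0,0,-0.012,0,0,0,1,0,0,-0.008,0,0,0,1,0,0,-0.004,0,0,0]
}}

```text
time: 3.65
eef_pos: [0.4841, 0.0382, 0.0526]
tcp_rot: [-1.823, 2.556, -0.004]
contact_force: [-0.9, -0.2, 6.8]
grip_width: 0.999
```

>>> {"name": "carry_out", "arguments": {
  "plan": [1,0.015,-0.005,-0.002,0,0,0,1,0.015,-0.005,-0.002,0,0,0,1,0.015,-0.005,-0.002,0,0,0,1,0.015,-0.005,-0.002,0,0,0,1,0.015,-0.005,-0.002,0,0,0]
}}

```text
time: 4.15
eef_pos: [0.5062, 0.0308, 0.0528]
tcp_rot: [-1.82, 2.553, -0.011]
contact_force: [-0.4, -1.2, 5.9]
grip_width: 1.0
```

```bash
python3 -c "
from h import *
tool();cap('wrist','w3')"
```

```text
t 4.15 pos [0.5062 0.0308 0.0528] tape-frame -0.1093 -0.0128 x ang -109.02 zax [ 0.009 -0.002 -1.   ] F [-0.4 -1.2  5.9] w 1.0 q [-0.01  0.14  1.68 -0.    1.32  1.89]
```

View pics/w3.png

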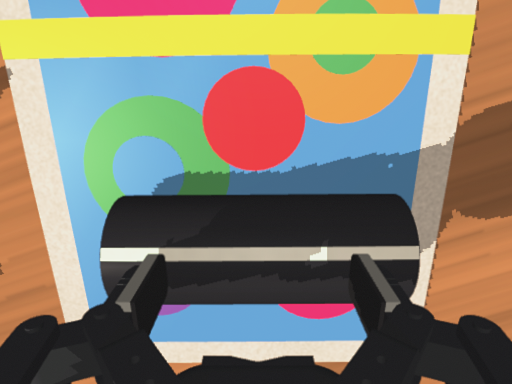

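>>> {"name": "carry_out", "arguments": {
  "plan": [1,0.015,-0.005,-0.002,0,0.001,0,1,0.015,-0.005,-0.002,0,0.001,0,1,0.008,-0.003,-0.001,0,0.001,0,1,0,0,0.03,0,0,0,1,0,0,0.04,0,0,0,1,0,0,0.0,0,0,0]
}}

```text
time: 4.8
eef_pos: [0.517, 0.0272, 0.0701]
tcp_rot: [1.822, -2.557, 0.001]
contact_force: [-0.3, -0.1, 0.4]
grip_width: 0.997
```

```bash
cat >>h.py <<'E'
def roller(c):
    # black cylinder by depth near its top, tape-frame
    zm=c['z_map'];H,W=zm.shape;vv,uu=np.mgrid[0:H,0:W];uv=np.c_[uu.ravel(),vv.ravel()].astype(float)
    z=zm.ravel();T=np.array(c['world_to_cam']);K=np.array([[c['fx'],0,c['cx']],[0,c['fy'],c['cy']],[0,0,1]])
    n=cv2.undistortPoints(uv.reshape(-1,1,2),K,np.array(c['D']))[:,0]
    X=(np.c_[n*z[:,None],z]-T[:3,3])@T[:3,:3]
    d=X[:,:2]-TC;a=d@N;b=d@Y
    s=(z>0)&(X[:,2]>.03)&(X[:,2]<.069)&(abs(b)<.11)&(a>-.17)&(a<.06)&(c['img'].reshape(-1,3).min(1)<256)
    return a[s],b[s],X[s,2]
E
python3 - <<'E'
from h import *
tool();c=cap('wrist','w4');s=cap('scene','s4')
for q in (load('top0'),load('s1'),s,c):
    a,b,z=roller(q)
    if len(a)<50: print(len(a));continue
    # fit circle cross-section a = a0+k*b + ..., top height .066 radius .03
    from scipy.optimize import least_squares
    f=lambda p:np.hypot((a-p[0]-p[1]*b)/np.hypot(1,p[1]),z-p[2])-.03
    r=least_squares(f,[np.median(a),0,.036],loss='soft_l1',f_scale=.001)
    print(len(a),'n',r.x.round(4),'ends',np.percentile(b,[1,99]).round(4),'res',np.median(abs(f(r.x))).round(4))
E
```

```text
t 4.8 pos [0.517  0.0272 0.0701] tape-frame -0.0979 -0.0128 x ang -109.06 zax [-0.002 -0.002 -1.   ] F [-0.3 -0.1  0.4] w 1.0 q [-0.02  0.15  1.63 -0.    1.37  1.89]
1370 n [-0.1237 -0.      0.0369] ends [-0.0863  0.061 ] res 0.0007
1476 n [-0.1245 -0.003   0.0357] ends [-0.0868  0.0626] res 0.001
1367 n [-0.1067 -0.0021  0.0354] ends [-0.0866  0.0623] res 0.001
24384 n [-0.107  -0.0017  0.035 ] ends [-0.0873  0.0593] res 0.0004
```

View pics/w4.png

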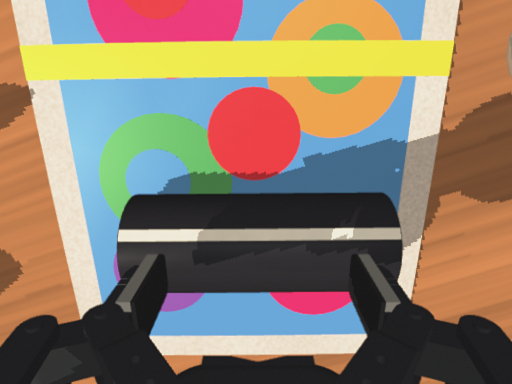

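>>> {"name": "carry_out", "arguments": {
  "plan": [1,-0.08,0.027,0,0,0,0,1,-0.004,0.002,-0.036,0,0,0,1,0,0,-0.02,0,0,0,1,0,0,-0.012,0,0,0,1,0,0,-0.008,0,0,0]
}}

```text
time: 5.4
eef_pos: [0.4976, 0.0339, 0.0516]
tcp_rot: [-1.823, 2.558, -0.006]
contact_force: [-4.8, -4.5, 21.1]
grip_width: 0.999
```

```bash
python3 -c "
from h import *
tool()"
```

```text
t 5.4 pos [0.4976 0.0339 0.0516] tape-frame -0.1184 -0.0127 x ang -109.05 zax [ 0.003 -0.003 -1.   ] F [-4.8 -4.5 21.1] w 1.0 q [-0.    0.12  1.7  -0.    1.32  1.9 ]
```

Contact is good. It's a bit firm, so I'll ease off slightly and drag 44 mm.

>>> {"name": "carry_out", "arguments": {
  "plan": [1,0.015,-0.005,0,0,0,0,1,0.015,-0.005,0,0,0.0005,0,1,0.015,-0.005,-0.001,0,0.0005,0,1,0.015,-0.005,-0.002,0,0.0005,0,1,0.015,-0.005,-0.002,0,0.0005,0,1,0.015,-0.005,-0.002,0,0.0005,0,1,0.015,-0.005,-0.002,0,0.0005,0,1,0.015,-0.005,-0.002,0,0.0005,0,1,0.01,-0.003,-0.002,0,0.0005,0,1,0.004,-0.001,-0.001,0,0.0005,0]
}}

```text
time: 6.4
eef_pos: [0.5405, 0.0195, 0.0526]
tcp_rot: [1.818, -2.558, 0.006]
contact_force: [-0.2, -1.0, 4.6]
grip_width: 1.003
```

```bash
cat >>h.py <<'E'
def fit(n,f):
    from scipy.optimize import least_squares
    tool();a,b,z=roller(cap(n,f))
    g=lambda p:np.hypot((a-p[0]-p[1]*b)/np.hypot(1,p[1]),z-p[2])-.03
    r=least_squares(g,[np.median(a),0,.036],loss='soft_l1',f_scale=.001)
    print(len(a),'n',r.x.round(4),'ends',np.percentile(b,[1,99]).round(4),'res',np.median(abs(g(r.x))).round(4))
E
python3 -c "
from h import *
fit('wrist','w5')"
```

```text
t 6.4 pos [0.5405 0.0195 0.0526] tape-frame -0.0732 -0.0126 x ang -109.19 zax [-0.    -0.005 -1.   ] F [-0.2 -1.   4.6] w 1.0 q [-0.03  0.23  1.57 -0.    1.34  1.88]
27971 n [-0.083  -0.0017  0.0349] ends [-0.0876  0.0595] res 0.0004
```

>>> {"name": "carry_out", "arguments": {
  "plan": [1,0,0,0.03,0,0,0,1,0,0,0.04,0,0,0,1,0,0,0,0,0,0,1,-0.082,0.027,0,0,0,0,1,-0.004,0.002,-0.036,0,0,0,1,0,0,-0.02,0,0,0,1,0,0,-0.012,0,0,0,1,0,0,-0.005,0,0,0]
}}

```text
time: 7.25
eef_pos: [0.5191, 0.0269, 0.052]
tcp_rot: [1.819, -2.558, 0.005]
contact_force: [-2.9, -2.8, 14.2]
grip_width: 0.997
```

```bash
python3 -c "
from h import *
fit('wrist','w6')"
```

```text
t 7.25 pos [0.5191 0.0269 0.052 ] tape-frame -0.0959 -0.0124 x ang -109.17 zax [-0.    -0.004 -1.   ] F [-2.9 -2.8 14.2] w 1.0 q [-0.02  0.18  1.63 -0.    1.33  1.89]
34797 n [-0.0835 -0.002   0.0349] ends [-0.0874  0.0596] res 0.0003
```

>>> {"name": "carry_out", "arguments": {
  "plan": [1,0.015,-0.005,0,0,0,0,1,0.015,-0.005,0,0,0.0005,0,1,0.015,-0.005,-0.002,0,0.0005,0,1,0.015,-0.005,-0.002,0,0.0005,0,1,0.015,-0.005,-0.002,0,0.0005,0,1,0.015,-0.005,-0.002,0,0.0005,0,1,0.015,-0.005,-0.002,0,0.0005,0,1,0.015,-0.005,-0.002,0,0.0005,0,1,0.01,-0.003,-0.002,0,0.0005,0,1,0.004,-0.001,-0.001,0,0.0005,0]
}}

```text
time: 8.3
eef_pos: [0.5616, 0.0126, 0.0527]
tcp_rot: [1.813, -2.557, 0.004]
contact_force: [-0.0, -1.5, 4.1]
grip_width: 0.997
```

>>> {"name": "carry_out", "arguments": {
  "plan": [1,0,0,0.03,0,0,0,1,0,0,0.04,0,0,0,1,0,0,0,0,0,0,1,-0.082,0.027,0,0,0,0,1,-0.004,0.002,-0.036,0,0,0,1,0,0,-0.02,0,0,0,1,0,0,-0.012,0,0,0,1,0,0,-0.005,0,0,0]
}}

```text
time: 9.1
eef_pos: [0.5401, 0.0203, 0.0521]
tcp_rot: [1.814, -2.557, 0.003]
contact_force: [-1.9, -2.7, 14.1]
grip_width: 1.0
```

```bash
python3 -c "
from h import *
fit('wrist','w7')"
```

```text
t 9.1 pos [0.5401 0.0203 0.0521] tape-frame -0.0738 -0.012 x ang -109.29 zax [-0.004 -0.006 -1.   ] F [-1.9 -2.7 14.1] w 1.0 q [-0.03  0.23  1.57 -0.01  1.34  1.88]
34892 n [-0.0614 -0.0022  0.0349] ends [-0.0875  0.0597] res 0.0003
```

View pics/w7.png

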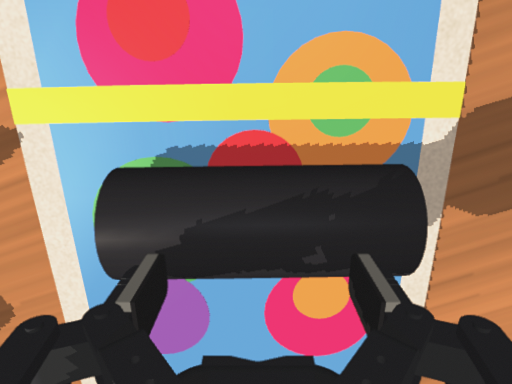

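The white line has turned out of view, so the roller really is rolling, and it stays parallel to the tape at n = -61 mm. I'll continue.

>>> {"name": "carry_out", "arguments": {
  "plan": [1,0.015,-0.005,0,0,0,0,1,0.015,-0.005,0,0,0.0,0,1,0.015,-0.005,-0.002,0,0.0,0,1,0.015,-0.005,-0.002,0,0.0005,0,1,0.015,-0.005,-0.002,0,0.0005,0,1,0.015,-0.005,-0.002,0,0.0005,0,1,0.015,-0.005,-0.002,0,0.0005,0,1,0.015,-0.005,-0.002,0,0.0005,0,1,0.01,-0.003,-0.002,0,0.0005,0.001,1,0.004,-0.001,-0.001,0,0.0005,0.001]
}}

```text
time: 10.15
eef_pos: [0.5823, 0.0061, 0.0528]
tcp_rot: [1.819, -2.552, 0.006]
contact_force: [-0.2, -1.7, 3.7]
grip_width: 0.999
```

>>> {"name": "carry_out", "arguments": {
  "plan": [1,0,0,0.03,0,0,0,1,0,0,0.04,0,0,0,1,0,0,0,0.0015,0,0,0,1,-0.082,0.027,0,0,0,0,1,-0.004,0.002,-0.036,0,0,0,1,0,0,-0.02,0,0,0,1,0,0,-0.012,0,0,0,1,0,0,-0.005,0,0,0]
}}

```text
schema error: expected a multiple of 7 numbers
```

```bash
python3 -c "
from h import *
fit('wrist','w8')"
```

```text
t 10.15 pos [0.5823 0.0061 0.0528] tape-frame -0.0293 -0.012 x ang -109.04 zax [-0.004 -0.007 -1.   ] F [-0.2 -1.7  3.7] w 1.0 q [-0.05  0.34  1.44 -0.01  1.37  1.86]
27962 n [-0.0391 -0.0017  0.035 ] ends [-0.0875  0.0596] res 0.0003
```

>>> {"name": "carry_out", "arguments": {
  "plan": [1,0,0,0.03,0,0,0,1,0,0,0.04,0,0,0,1,0,0,0,-0.0015,0,0,1,-0.082,0.027,0,0,0,0,1,-0.004,0.002,-0.036,0,0,0,1,0,0,-0.02,0,0,0,1,0,0,-0.012,0,0,0,1,0,0,-0.005,0,0,0]
}}

```text
time: 11.0
eef_pos: [0.5606, 0.0137, 0.0522]
tcp_rot: [1.818, -2.549, 0.012]
contact_force: [-2.7, -2.1, 13.5]
grip_width: 1.001
```

```bash
python3 -c "
from h import *
fit('wrist','w8b')"
```

```text
t 11.0 pos [0.5606 0.0137 0.0522] tape-frame -0.0523 -0.0117 x ang -109.0 zax [-0.004 -0.013 -1.   ] F [-2.7 -2.1 13.5] w 1.0 q [-0.04  0.29  1.5  -0.01  1.35  1.87]
34743 n [-0.0395 -0.0021  0.0349] ends [-0.0874  0.0597] res 0.0003
```

>>> {"name": "carry_out", "arguments": {
  "plan": [1,0.015,-0.005,0,0.0005,0,0,1,0.015,-0.005,0,0.0005,0.0,0,1,0.015,-0.005,-0.002,0.0005,0.0,0,1,0.015,-0.005,-0.002,0.0005,0.0005,0,1,0.015,-0.005,-0.002,0.0005,0.0005,0,1,0.015,-0.005,-0.002,0.0005,0,0,1,0.015,-0.005,-0.002,0.0005,0.0005,0,1,0.015,-0.005,-0.002,0.0005,0,0,1,0.01,-0.003,-0.002,0.0005,0.0005,0,1,0.004,-0.001,-0.001,0,0,0]
}}

```text
time: 12.05
eef_pos: [0.6023, -0.0002, 0.0527]
tcp_rot: [-1.822, 2.559, 0.001]
contact_force: [0.2, -0.0, 4.7]
grip_width: 1.001
```

>>> {"name": "carry_out", "arguments": {
  "plan": [1,0,0,0.03,0,0,0,1,0,0,0.04,0,0,0,1,0,0,0,0.001,0,0,1,-0.082,0.027,0,0,0,0,1,-0.004,0.002,-0.036,0,0,0,1,0,0,-0.02,0,0,0,1,0,0,-0.012,0,0,0,1,0,0,-0.005,0,0,0]
}}

```text
time: 12.85
eef_pos: [0.5808, 0.0069, 0.0517]
tcp_rot: [-1.821, 2.558, 0.007]
contact_force: [-1.8, -0.5, 12.7]
grip_width: 0.996
```

```bash
python3 -c "
from h import *
fit('wrist','w9');fit('top','t9')"
```

```text
t 12.85 pos [0.5808 0.0069 0.0517] tape-frame -0.031 -0.0116 x ang -109.09 zax [-0.001  0.005 -1.   ] F [-1.8 -0.5 12.7] w 1.0 q [-0.05  0.34  1.44  0.    1.36  1.85]
35352 n [-0.0173 -0.0015  0.0349] ends [-0.0875  0.0596] res 0.0003
t 12.9 pos [0.581  0.0069 0.0519] tape-frame -0.0308 -0.0116 x ang -109.1 zax [-0.001  0.004 -1.   ] F [-1.4 -0.8  7.2] w 1.0 q [-0.05  0.34  1.44  0.    1.36  1.85]
85 n [-0.0161 -0.0105  0.0381] ends [-0.0805  0.0188] res 0.0006
```

View pics/w9.png

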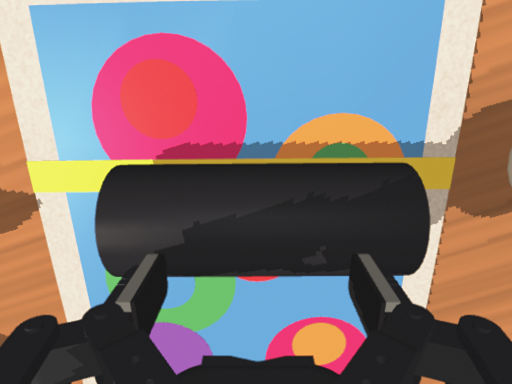

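>>> {"name": "carry_out", "arguments": {
  "plan": [1,0.015,-0.005,0,0,0,0,1,0.015,-0.005,-0.002,0,0.0,0,1,0.015,-0.005,-0.002,0,0.0,0,1,0.015,-0.005,-0.002,0,0.0005,0,1,0.015,-0.005,-0.002,0,0.0005,0,1,0.012,-0.004,-0.002,0,0,0,1,0.008,-0.003,-0.002,0,0.0005,0,1,0.004,-0.001,-0.001,0,0,0]
}}

```text
time: 13.75
eef_pos: [0.613, -0.0039, 0.0529]
tcp_rot: [-1.818, 2.556, -0.002]
contact_force: [-0.9, 0.2, 5.7]
grip_width: 1.0
```

```bash
python3 - <<'E'
from h import *
fit('wrist','w10')
c=load('w10');P=board_tape(c)
d=P-TC;a=d@N;b=d@Y
for lo,hi in((-.14,-.09),(.07,.14)):
    s=(b>lo)&(b<hi);print(s.sum(),'tape a range',np.percentile(a[s],[2,50,98]).round(4) if s.sum() else '')
im=c['img'].astype(int);m=(im[...,2]>130)&(im[...,1]>110)&(im[...,0]<90)
v,u=np.nonzero(m);P=ray(c,np.c_[u,v],.006)[:,:2]-TC;a=P@N;b=P@Y
for lo,hi in((-.13,-.1),(.08,.13)):
    s=(b>lo)&(b<hi)&(abs(a)<.03);print(s.sum(),np.percentile(a[s],[2,50,98]).round(4) if s.sum() else '')
E
```

```text
t 13.75 pos [ 0.613  -0.0039  0.0529] tape-frame 0.003 -0.0116 x ang -109.15 zax [ 0.005  0.002 -1.   ] F [-0.9  0.2  5.7] w 1.0 q [-0.07  0.42  1.34  0.    1.38  1.84]
29822 n [-0.0003 -0.0017  0.0349] ends [-0.0876  0.0597] res 0.0003
0 tape a range 
1400 tape a range [-0.0097 -0.0017  0.0081]
624 [-0.0095  0.0019  0.0096]
1488 [-0.0097 -0.0017  0.0178]
```

View pics/w10.png

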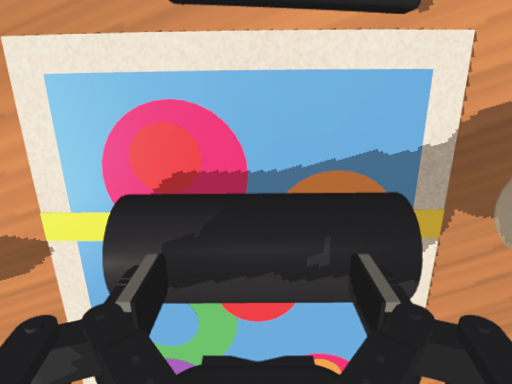

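The roller is centred on the tape to within about 1 mm and is parallel to it. Now I'll lift off.

>>> {"name": "carry_out", "arguments": {
  "plan": [1,0,0,0.03,0,0,0,1,0,0,0.06,0,0,0,1,0,0,0.15,0,0,0,1,0,0,0.15,0,0,0,1,-0.1,0,0.15,0,0,0,1,-0.15,0,0.1,0,0,0,1,-0.15,0,0,0,0,0,1,-0.15,0,0,0,0,0,1,0,0,0,0,0,0,1,0,0,0,0,0,0]
}}

```text
time: 14.8
eef_pos: [0.4665, -0.0029, 0.2218]
tcp_rot: [-1.82, 2.556, 0.003]
contact_force: [1.0, -0.3, -0.1]
grip_width: 0.999
```

```bash
python3 - <<'E'
from h import *
fit('wrist','w11');fit('scene','s11');fit('top','t11')
c=load('w11');P=board_tape(c)-TC;a=P@N;b=P@Y;print(len(a),np.percentile(a,[2,50,98]).round(4))
E
```

```text
t 14.8 pos [ 0.4665 -0.0029  0.2218] tape-frame -0.1361 -0.0575 x ang -109.12 zax [ 0.002  0.004 -1.   ] F [ 1.  -0.3 -0.1] w 1.0 q [-0.09 -0.11  1.58  0.    1.67  1.82]
10756 n [-0.0011 -0.0049  0.035 ] ends [-0.0874  0.0597] res 0.0004
t 14.85 pos [ 0.4668 -0.0029  0.2218] tape-frame -0.1358 -0.0574 x ang -109.11 zax [ 0.002  0.004 -1.   ] F [0.6 0.1 0.2] w 1.0 q [-0.09 -0.11  1.58  0.    1.67  1.82]
1630 n [-0.0009 -0.0008  0.0355] ends [-0.0862  0.0628] res 0.0009
t 14.9 pos [ 0.4672 -0.0029  0.2213] tape-frame -0.1354 -0.0573 x ang -109.11 zax [ 0.001  0.004 -1.   ] F [0.1 0.2 0.7] w 1.0 q [-0.09 -0.11  1.58  0.    1.67  1.82]
1357 n [0.0001 0.0007 0.0369] ends [-0.0862  0.0605] res 0.0008
873 [-0.0099 -0.0008  0.0083]
```

View pics/s11.png

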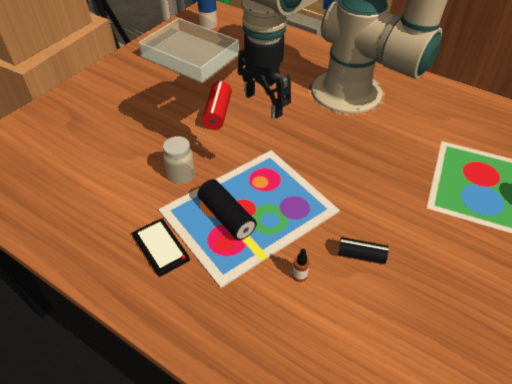

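View pics/t11.png

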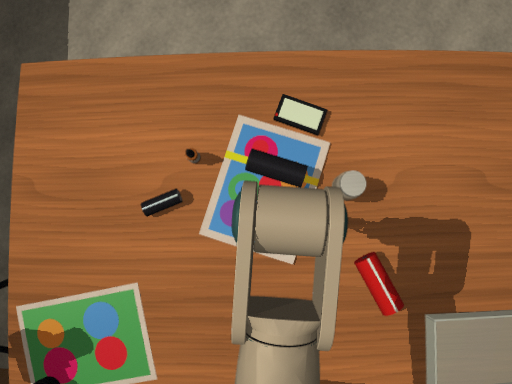

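The roller lies across the tape in both views, at about (227,210) in the scene picture and (276,168) in the top one. The jar, dropper and panel sit at the same pixels as at the start.

```bash
python3 -c "
from bench import job_done
print(job_done())"
```

```text
the job is handed in; nothing more can be done
None
```

The roller now rests on the yellow tape strip, and the job was handed in at about 15 s. I rolled it there in six short drags, with the open fingertips pressing on its top, usually with about 5–20 N.

- **Position:** after lift-off, three cameras put its axis within about 1 mm of the tape's centre line. It lies about 13 mm endways from the middle of the strip.
- **Angle:** the three fits gave 0.001–0.005 rad off parallel. The largest came from the wrist view, which the others did not confirm, but all are well inside the limit.
- **Rolling:** the roller moved half as far as the fingertips on each drag, and the white line turned out of sight, so it rolled without skidding. It stayed at its resting height in every fit.
- **Other objects:** the jar, dropper bottle and light panel look unmoved when comparing the before and after pictures by eye. I did not measure their final positions. The robot was clear of everything when I handed in.
- **Failures:** one move call was refused for a wrong number count and moved nothing. A mid-drag check from the top camera disagreed by about 1 mm and 0.01 rad, because the arm hid most of the roller. No other checks failed.

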